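# Step the round pill reminder to its mark

## Task

Two pill reminders stand on the kitchen shelf, a round one and a square one. Press the round one's button from above, all the way down and letting it come right up again each time, until the raised rib on its drum points at the wedge-shaped mark on its rim, and then leave it there. Do not press the square one's button.

Things in the scene. Friction and masses are not known exactly. Their poses are not given: they have to be found in the camera images.
- step_top (a point): Top centre of the round reminder's button: grey, 32 mm across, 52 mm above the shelf, on a tongue 102 mm from the drum's axis. Sprung: 10 mm down to a hard stop, taking about 4 N. A full press turns the drum one compartment (51.4 degrees, counter-clockwise from above; it clicks in); it counts from about 7 mm down and the button must rise fully before the next. Fixed to the shelf.
- rib_tip (a point): Outer end of the rib: a black bar 46 x 10 mm lying radially on compartment one of the round reminder's white drum (116 mm across, vertical axis, seven compartments, the others with 2 to 7 black dots), under a fixed clear lid with its top 44 mm above the shelf. The point is 56.5 mm from the drum's axis; its x axis points outward. It starts two to four compartments short of the mark.
- mark (a point): Inner tip of the black wedge on the rim of the round reminder (white body 128 mm across), 63 mm from the drum's axis, 42 mm above the shelf. The button, the axis and the mark lie in one line, in that order. Its x axis points outward from the drum's axis. With the rib at the mark, rib_tip is 6.5 mm from this point and the x axes agree; one compartment off they are 52 mm apart.
- square_top (a point): Top centre of the button of the square reminder (white, 120 x 120 mm, 44 mm high): the same grey button, 32 mm across, 52 mm above the shelf, on the same kind of tongue, 102 mm from the square's centre. Not to be pressed. Fixed to the shelf.

How it is judged:
By the outcome, as a careful person would: the job done as asked, in the order asked, and still so for the second after the job is handed in, with the robot touching nothing.
It also fails if it takes over 48 s, if anything falls off the work surface, if the arm or the gripper's body presses on something with over 40 N, if the wrist force passes 120 N, or if a joint passes its speed limit or range.

## Robot

A 6-joint arm with a two-finger parallel gripper is mounted at the origin on the work surface. World frame = base frame: x ahead of the robot, y to its left, z up, the work surface at z = 0. Lengths are in m, angles in rad, forces in N, time in s.
With the tool pointing down it reaches from about 0.225 to 0.875 m from the base axis. Payload 3.4 kg.
Tool frame: the origin (TCP) lies between the finger pads; the fingertips stand 22 mm ahead of it and the grasp point (between the pads) lies 3 mm ahead of it (manip.finger_overhang is the distance from the TCP to the fingertips, in m); z points along the fingers, y is the line along which they close (so a half turn about z gives the same grasp; the last joint's range is limited). The gripper opens to 85 mm and grips with 20 to 120 N. Pads are 22 mm wide; open, the fingers measure 114 mm over their backs; the gripper's body (76 mm by 85 mm) begins 54 mm behind the grasp point. The pads swing forward as they close: fully open they stand 13 mm farther back than shut.
Start: joints at [-1.274, 0.276, 1.505, -0, 1.361, -0.121], TCP at [0.233, -0.526, 0.253] pointing down, gripper open.
Joint ranges: [-2.89, 2.89], [-0.75, 2.08], [0.22, 2.7], [-1.18, 4.32], [0.11, 2.71], [-2.7, 2.7]. Speed limits (rad/s): [2.57, 2.57, 3.14, 3.14, 3.14, 3.14].

## Interface

Orientations are given as a unit quaternion [w, x, y, z].
In Python, from rig import get_state, eyes, order, manip gives the robot as it stands.
- The arm moves only by the tool drive_tool, never from a script. Its argument "rows" is a list of rows, each a list of 4 numbers: the shift along the tool's x, y, z in units of 25 mm (1.0 is 25 mm), then the turn about the tool's z in units of 6 degrees (1.0 is 6 degrees). A call has exactly 8 rows; each row is the pose to reach, as a shift and turn from the pose commanded when the call began, along the tool's axes at that moment; what a row does not reach only later rows make up. A row lasts 1/12 s, in which the tool goes at most 41.7 mm and 7.16 degrees, less where a joint would pass 70% of its speed; a pose out of reach is approached as far as the arm can. A call with a gripper value outside its range is refused whole. "grip" is the finger opening in mm, from 0 to 85.4, set as the call begins (left out, the last holds). The fingers move at their own pace and stop on an object; "newtons" is the grip in N (left out, the last holds). Time passes only in rows, so rows that repeat a pose let the fingers close, or fill a call up. It gives the time, the measured TCP pose, the force, the opening and the grip force at its end, in the units of the state.
- get_state(): the state, without advancing time (a new reading comes with each control period).
- eyes.get_image(name): name is "side" or "top" or "wrist"; returns (picture, depth): 400x640x3 uint8, red, green, blue; 400x640 float32, m along the optical axis (not along the pixel's ray), 0 where there is no reading.
- eyes.camera_info(name): a dict with "fx", "fy", "cx", "cy" (pixels), "R" (3x3) and "t" (3): a world point X has camera coordinates R X + t. Camera axes: x right, y down, z forward; pixel columns grow to the right and rows downward; lengths in m; the calibration is good to about 2 mm. A picture is of the moment at which its call begins: read the wrist's pose just before it. camera_info takes no time and is no camera call; for the wrist camera it gives the pose at the moment of the call.
- order.sign_off(): hands the job in; it is judged then, once.
The state is a dict: "clock": time; "qpos": joint angles; "qd": joint speeds; "effort": joint torques, N m; "position": TCP position; "ee_rot": TCP orientation; "contact_force": force on the tool from outside, world axes, zero at the start; "moment": the same for the moment, N m; "width": finger opening in m; "gripper_force": force on a finger pad.
Only numpy, scipy, OpenCV 4.12 (cv2) and the standard library are available. Lean on these libraries where they do the work, as an engineer would, in place of code of your own. Each camera call takes 0.05 s, during which the arm holds its last target. There are 200 camera calls.

## Working session

There is one attempt and no reset: what is moved stays moved. The work goes in short steps, Python scripts to look and compute and a tool call to move; the robot and the scene stay as the last step left them, time stands still between calls to the robot, and variables do not carry over. Pictures are saved under pics/ and viewed, at most 10 in all, crops included, and the job is handed in when it is done.

Besides the shell and the picture viewer there is one more tool, called after "Call:" by a JSON object that holds its "fn" and its "kwargs", one argument or row to a line. drive_tool: Moves the arm, as the interface text tells. Its arguments: {"type":"object","properties":{"rows":{"type":"array","items":{"type":"array","items":{"type":"number"}}},"grip":{"type":"number"},"newtons":{"type":"number"}},"required":["rows"]}

```bash
mkdir -p pics; cat > h.py <<'E'
import numpy as np, cv2
from rig import get_state, eyes, order, manip
def shot(n,f):
    im,d=eyes.get_image(n); cv2.imwrite('pics/'+f+'.png',im[:,:,::-1]); np.save('pics/'+f+'.npy',d); return im,d
def world(ci,u,v,z):
    R=np.array(ci['R']);t=np.array(ci['t']); c=-R.T@t
    r=R.T@np.array([(u-ci['cx'])/ci['fx'],(v-ci['cy'])/ci['fy'],1]); return c+r*(z-c[2])/r[2]
def tool(p):
    from scipy.spatial.transform import Rotation as Ro
    s=get_state();q=s['ee_rot'];R=Ro.from_quat([q[1],q[2],q[3],q[0]])
    return R.inv().apply(np.array(p)-s['position'])/0.025
E
python3 - <<'E'
from h import *
s=get_state();print(s['clock'],s['position'],s['ee_rot'],s['contact_force'])
shot('top','top0');shot('side','side0')
E
```

```text
0.0 [ 0.23315965 -0.52508215  0.2524457 ] [-8.94270923e-04  9.78260829e-01  2.07376339e-01 -7.30718821e-05] [-0.08412019  0.14609558 -0.81168919]
```

View pics/top0.png

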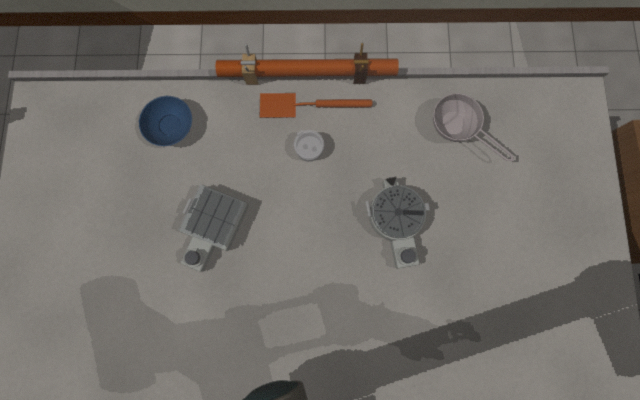

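The top view shows the round reminder with its axis near (398,212), button near (408,256), wedge near (392,182) and rib pointing right. The square one is on the left, with its button at (192,258).

```bash
python3 - <<'E'
from h import *
im=cv2.imread('pics/top0.png');cv2.imwrite('pics/c0.png',cv2.resize(im[165:275,345:455],None,fx=5,fy=5,interpolation=cv2.INTER_CUBIC))
ci=eyes.camera_info('top')
for n,u,v,z in [('btn',408,256,.052),('mark',392,182,.042),('axis',398,212,.044),('rib',424,212,.044),('sq',192,258,.052)]:
    p=world(ci,u,v,z);print(n,p,tool(p))
print(manip.finger_overhang, ci['fx'])
E
```

```text
btn [ 0.47838875 -0.22590225  0.052     ] [13.82021931 -6.94622443  8.03470097]
mark [ 0.64850661 -0.198903    0.042     ] [20.47778786 -5.17177733  8.43293889]
axis [ 0.57800051 -0.20945883  0.044     ] [17.7288051  -5.93024598  8.35370934]
rib [ 0.57767501 -0.26839232  0.044     ] [16.76046386 -3.78093902  8.34997416]
sq [0.47643497 0.25028344 0.052     ] [ 21.4768828  -24.38713029   8.06497511]
0.022 409.6397780503525
```

View pics/c0.png

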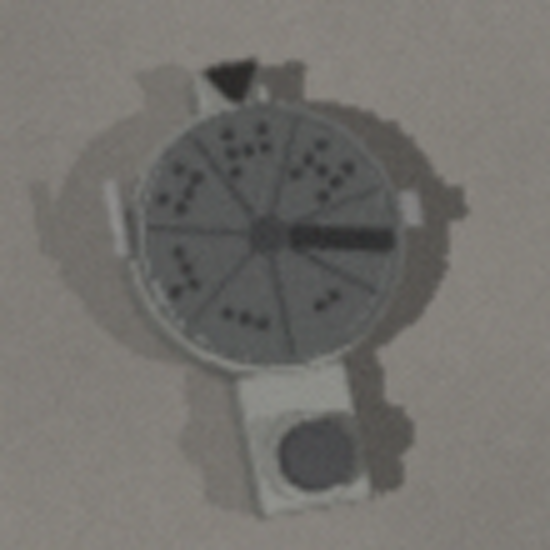

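The enlarged crop shows the axis at about (269,234), rib end at (392,238), wedge tip at (238,102) and button at (317,453). The rib is about 105° clockwise of the mark, so two presses are needed. I'm moving above the button with the fingers shut.

Call:
{"fn": "drive_tool", "kwargs": {
  "rows": [
    [1.5,-0.75,0.5,0],
    [3,-1.5,1,0],
    [4.5,-2.25,1.5,0],
    [6,-3,2,0],
    [7.5,-3.75,2.5,0],
    [9,-4.5,3,0],
    [10,-5,3.5,0],
    [10,-5,3.5,0]
  ],
  "grip": 0
}}

```text
clock: 0.77
position: [0.4127, -0.303, 0.1629]
ee_rot: [-0.004, 0.978, 0.21, -0.0]
contact_force: [-1.0, 0.3, -0.3]
width: -0.0001
gripper_force: 0.0
```

Call:
{"fn": "drive_tool", "kwargs": {
  "rows": [
    [1,-0.5,0.5,0],
    [2,-1,1,0],
    [3,-1.5,1.5,0],
    [3.84,-1.9,2,0],
    [3.84,-1.9,2,0],
    [3.84,-1.9,2,0],
    [3.84,-1.9,2,0],
    [3.84,-1.9,2,0]
  ]
}}

```text
clock: 1.43
position: [0.4793, -0.2286, 0.1163]
ee_rot: [0.001, 0.978, 0.207, 0.0]
contact_force: [-0.0, -0.2, -0.8]
width: 0.0
gripper_force: 0.0
```

```bash
python3 - <<'E'
from h import *
s=get_state();print(s['clock'],s['position'],s['contact_force'],s['width'],tool([.4793,-.2268,.052]))
im,_=shot('side','s1');w,_=shot('wrist','w1');ci=eyes.camera_info('side')
R,t=np.array(ci['R']),np.array(ci['t']);c=R@[.4793,-.2268,.052]+t
u,v=ci['fx']*c[0]/c[2]+ci['cx'],ci['fy']*c[1]/c[2]+ci['cy'];print(u,v)
u,v=int(u),int(v);a=im[max(0,v-60):v+60,max(0,u-80):u+80]
cv2.imwrite('pics/m1.png',np.vstack([cv2.resize(a,(480,360)),cv2.resize(w,(480,300))[:240]])[:,:,::-1])
E
```

```text
1.4333 [ 0.47931019 -0.22861492  0.11630805] [-0.0092521  -0.19408754 -0.8408969 ] 9.672083591873815e-06 [ 0.02888317 -0.06936697  2.57224911]
360.7152391581062 155.1690012429607
```

View pics/m1.png

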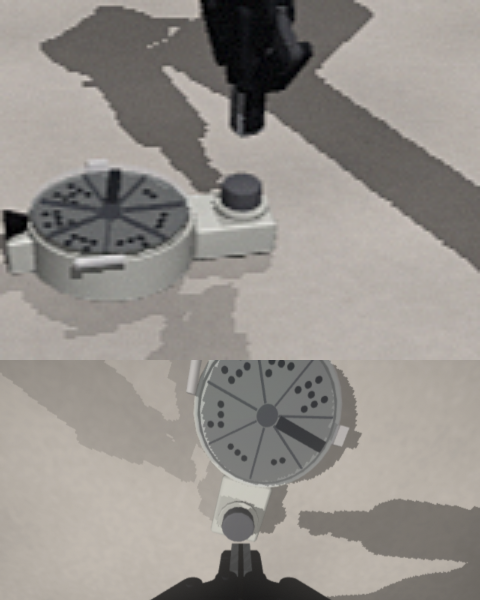

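The side view shows the shut fingertips directly over the button, and the wrist view shows them in line with it and the rib unmoved. Pressing: the tip reaches the button at about 1.69 units and the stop at about 2.09.

Call:
{"fn": "drive_tool", "kwargs": {
  "rows": [
    [0.02,-0.07,0.8,0],
    [0.02,-0.07,1.4,0],
    [0.02,-0.07,1.6,0],
    [0.02,-0.07,1.8,0],
    [0.02,-0.07,1.95,0],
    [0.02,-0.07,2.05,0],
    [0.02,-0.07,2.12,0],
    [0.02,-0.07,2.12,0]
  ]
}}

```text
clock: 2.2
position: [0.4793, -0.2261, 0.064]
ee_rot: [0.0, 0.978, 0.208, 0.0]
contact_force: [-3.3, -0.1, 6.2]
width: 0.0001
gripper_force: 3.3
```

Call:
{"fn": "drive_tool", "kwargs": {
  "rows": [
    [0,0,0.04,0],
    [0,0,0.04,0],
    [0,0,-0.2,0],
    [0,0,-0.5,0],
    [0,0,-1,0],
    [0,0,-1.5,0],
    [0,0,-2.12,0],
    [0,0,-2.12,0]
  ]
}}

```text
clock: 2.87
position: [0.4817, -0.227, 0.1189]
ee_rot: [0.003, 0.978, 0.207, 0.003]
contact_force: [0.7, 0.1, 0.6]
width: 0.0
gripper_force: 0.0
```

```bash
python3 - <<'E'
from h import *
s=get_state();print(s['clock'],s['position'],s['contact_force'])
im,_=shot('side','s2');w,_=shot('wrist','w2')
a=im[95:215,280:440]
cv2.imwrite('pics/m2.png',np.vstack([cv2.resize(a,(480,360)),cv2.resize(w,(480,300))[:240]])[:,:,::-1])
E
```

```text
2.8667 [ 0.48173623 -0.22704765  0.11892509] [0.74314074 0.09579633 0.61999852]
```

View pics/m2.png

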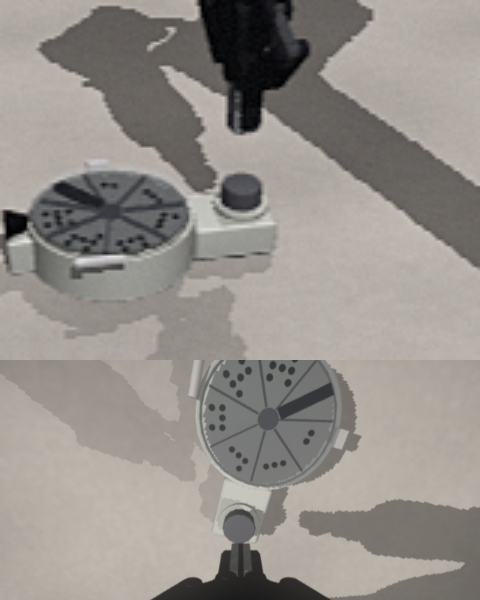

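The drum advanced exactly one compartment: the rib (at about (70,190) in the side crop) is now one short of the wedge, and the button is fully up. One more press.

Call:
{"fn": "drive_tool", "kwargs": {
  "rows": [
    [0,0,0.8,0],
    [0,0,1.4,0],
    [0,0,1.6,0],
    [0,0,1.8,0],
    [0,0,1.95,0],
    [0,0,2.05,0],
    [0,0,2.12,0],
    [0,0,2.12,0]
  ]
}}

```text
clock: 3.63
position: [0.4792, -0.2256, 0.064]
ee_rot: [-0.0, 0.978, 0.207, -0.0]
contact_force: [-4.5, 1.3, 7.6]
width: -0.0004
gripper_force: 3.9
```

Call:
{"fn": "drive_tool", "kwargs": {
  "rows": [
    [0,0,0.04,0],
    [0,0,0.04,0],
    [0,0,-0.2,0],
    [0,0,-0.5,0],
    [0,0,-1,0],
    [0,0,-1.5,0],
    [0,0,-2.12,0],
    [0,0,-2.12,0]
  ]
}}

```text
clock: 4.3
position: [0.4817, -0.2273, 0.1189]
ee_rot: [0.003, 0.978, 0.207, 0.003]
contact_force: [-0.1, -0.0, 0.3]
width: -0.0002
gripper_force: 0.0
```

```bash
python3 - <<'E'
from h import *
s=get_state();print(s['clock'],s['position'],s['contact_force'])
im,_=shot('side','s3');w,_=shot('wrist','w3')
a=im[95:215,280:440]
cv2.imwrite('pics/m3.png',np.vstack([cv2.resize(a,(480,360)),cv2.resize(w,(480,300))[:240]])[:,:,::-1])
E
```

```text
4.3 [ 0.48173567 -0.22727017  0.11889984] [-0.1044056  -0.02755605  0.3306877 ]
```

View pics/m3.png

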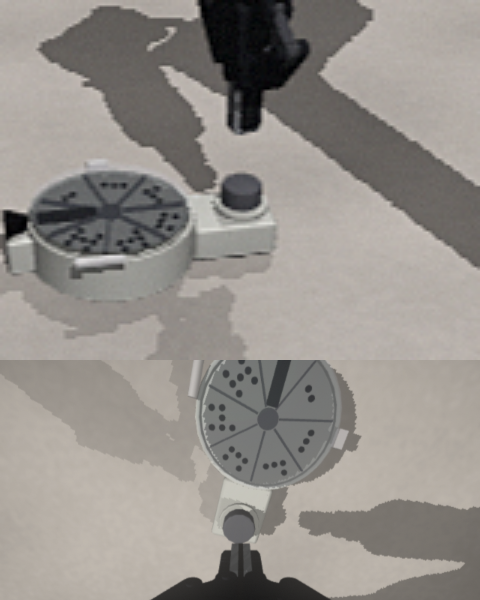

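The rib (from (95,212) to (38,220) in the side crop) now points at the wedge at (15,222). In the wrist view it lies on the line running from the button through the axis. The button is up and the tool is clear of it.

```bash
python3 -c "
from rig import order;print(order.sign_off())"
```

```text
the job is handed in; nothing more can be done
None
```

I pressed the round reminder's button twice; the rib now points at the wedge mark, the square reminder was never touched, and the job is handed in.

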